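Fit the bench supply's fuses and key it on

ROBOT

A 7-joint arm with a two-finger parallel gripper is mounted at the origin on the work surface. World frame = base frame: x ahead of the robot, y to its left, z up, the work surface at z = 0. Lengths are in mm, angles in rad, forces in N, time in s.
With the tool pointing down it reaches from about 425 to 875 mm from the base axis. Payload 8.4 kg.
Tool frame: the origin (TCP) lies at the very end of the fingers, on their centre line; the grasp point (between the pads) lies 19 mm behind it; z points along the fingers, y is the line along which they close (so a half turn about z gives the same grasp; the last joint's range is limited). The gripper opens to 85 mm and grips with 20 to 120 N. Pads are 22 mm wide; open, the fingers measure 114 mm over their backs; the gripper's body (76 mm by 85 mm) begins 54 mm behind the grasp point. The pads swing forward as they close: fully open they stand 13 mm farther back than shut.
Start: joints at [-1.425, 0.333, 0.04, 1.465, -0.013, 1.343, -0.059], TCP at [157.539, 630.591, 231.308] pointing down, gripper open.
Joint ranges: [-2.58, 2.58], [-0.38, 2.09], [-1.3, 1.39], [0.25, 2.4], [-1.5, 4.64], [0.08, 2.09], [-2.65, 2.65]. Speed limits (rad/s): [2.22, 2.22, 2.79, 2.79, 3.14, 3.14, 3.14].

INTERFACE

Orientations are given as [roll, pitch, yaw] about the fixed x, y, z axes, in that order (R = Rz(yaw) Ry(pitch) Rx(roll)).
In Python, from bench import manip gives the robot as it stands.
- The arm moves only by the shell command python3 inch.py [OPENING] [FORCE], which reads ROWS from standard input. ROWS is 1 to 8 rows, one to a line, with the numbers parted by spaces; each row has 6 numbers: dx, dy, dz in shares of the most that a row can go, 1 being 50 mm, then a rotation vector rx, ry, rz in rad; each row shifts and turns the commanded pose from where the row before left it, along the tool's axes as they then stand; what a row does not reach is not made up. A row lasts 1/10 s, in which the tool goes at most 50 mm and 0.15 rad, less where a joint would pass 70% of its speed; a pose out of reach is approached as far as the arm can. OPENING is the finger opening in mm, set as the command begins (- or left out keeps the last). The fingers move at their own pace and stop on an object; FORCE is the grip in N (left out, the last holds). Time passes only in rows, so rows that do not move let the fingers close. It prints the time, the measured TCP pose, the force, the opening and the grip force at its end. Input that does not fit is refused with a message, and nothing moves.
- manip.get_state(): the state, without advancing time (a new reading comes with each control period).
- manip.capture(name): name is "scene" or "side" or "wrist"; returns the picture (420x560x3 uint8, blue, green, red); there is no depth.
- manip.camera_model(name): a dict with "camera_matrix" (3x3 intrinsics, pixels), "R" (3x3) and "t" (3): a world point X has camera coordinates R X + t; the wrist camera has in their place "T_tool_cam" (4x4, takes a point from camera to tool coordinates, whose origin is the TCP and whose axes are the flange's). Camera axes: x right, y down, z forward; pixel columns grow to the right and rows downward; lengths in mm; the calibration is good to about 2 mm. A picture is of the moment at which its call begins: read the wrist's pose just before it. camera_model takes no time and is no camera call.
- manip.finish_job(): hands the job in; it is judged then, once.
The state is a dict: "time": time; "q": joint angles; "joint_vel": joint speeds; "joint_efforts": joint torques, N m; "position": TCP position; "ee_rot": TCP orientation; "ft_force": force on the tool from outside, world axes, zero at the start; "torque": the same for the moment, N m; "gripper_width": finger opening in mm; "grip_force": force on a finger pad.
Only numpy, scipy, OpenCV 4.12 (cv2) and the standard library are available. Lean on these libraries where they do the work, as an engineer would, in place of code of your own. Each camera call takes 0.05 s, during which the arm holds its last target. There are 200 camera calls.

TASK

Fit every fuse carrier on the bench into the holder with the ring of its colour: press it down against the spring and turn it a quarter turn clockwise until it clicks home. When all are in and let go, take the service key from its block, feel gently with it in the supply lock, turning it a little back and forth until it drops into the hidden slot, and turn it clockwise to the stop so that the green flag is out. Then put the key back in its block, fully down, and leave the other things on the bench alone.

Things in the scene. Friction and masses are not known exactly. Their poses are not given: they have to be found in the camera images.
- carrier_red: Loose red fuse carrier standing upright on the bench; may be absent. Origin: centre of underside, z up. Stem 32 dia (brass foot, white above), z 0-18; at its foot a steel cross bar (bayonet lugs) 50 long in x, 7 wide, z 0-5; red cap 44 dia, z 18-26; red grip bar 36 long in x (above the lugs), 12 thick in y, z 26-50 (mm). 100 g. Half a turn is all the same.
- carrier_blue: Loose blue fuse carrier standing upright on the bench; may be absent. Origin: centre of underside, z up. Stem 32 dia (brass foot, white above), z 0-18; at its foot a steel cross bar (bayonet lugs) 50 long in x, 7 wide, z 0-5; blue cap 44 dia, z 18-26; blue grip bar 36 long in x (above the lugs), 12 thick in y, z 26-50 (mm). 100 g. Half a turn is all the same.
- carrier_yellow: Loose yellow fuse carrier standing upright on the bench; may be absent. Origin: centre of underside, z up. Stem 32 dia (brass foot, white above), z 0-18; at its foot a steel cross bar (bayonet lugs) 50 long in x, 7 wide, z 0-5; yellow cap 44 dia, z 18-26; yellow grip bar 36 long in x (above the lugs), 12 thick in y, z 26-50 (mm). 100 g. Half a turn is all the same.
- carrier_green: Loose green fuse carrier standing upright on the bench; may be absent. Origin: centre of underside, z up. Stem 32 dia (brass foot, white above), z 0-18; at its foot a steel cross bar (bayonet lugs) 50 long in x, 7 wide, z 0-5; green cap 44 dia, z 18-26; green grip bar 36 long in x (above the lugs), 12 thick in y, z 26-50 (mm). 100 g. Half a turn is all the same.
- holder_red: Fixed white fuse holder with a red ring on top, 70 x 70 mm, on the supply unit. Origin: centre of underside; top face at z 32. Keyhole in its 6 mm top plate: 36 mm square hole crossed by a slot 54 x 11 mm along x; it admits the lugs when the carrier's x lies along the holder's x, either way round. Inside, a sprung seat meets the carrier when the carrier's origin is at holder z 24 mm.
- holder_blue: Fixed white fuse holder with a blue ring on top, 70 x 70 mm, on the supply unit. Origin: centre of underside; top face at z 32. Same keyhole as the red one. Its sprung seat pushes up with 4 N at carrier z 24 mm, 0.8 N more per mm, and bottoms at z 12. Press the carrier to z 16-17 (it must be under 19 to pass the click ridges), hold it down and turn.
- holder_yellow: Fixed white fuse holder with a yellow ring on top, 70 x 70 mm, on the supply unit. Origin: centre of underside; top face at z 32. Same as the red one. Pressed carriers turn a quarter CLOCKWISE seen from above up to a stop (blocked the other way); let go, the spring lifts them into the notch: locked, carrier origin at holder z 21 mm, its x along the holder's y within 0.15 rad.
- holder_green: Fixed white fuse holder with a green ring on top, 70 x 70 mm, on the supply unit. Origin: centre of underside; top face at z 32. Same as the red one in every way.
- unit: Fixed blue supply unit (plinth 150 mm in x, 410 in y, 30 high). Origin: centre of underside. On it stand the four fuse holders, axes as the unit's, centred at x 0, y -168, -96, -24 and 48 mm in any colour order, their undersides at z 30; the supply lock's axis is at x 0, y 148, its mouth at z 74.
- lock_mouth (a point): Centre of the supply lock's mouth: black octagonal shroud, 44 mm across, with a yellow funnel, at the unit's +y end. Axes as the unit's. 36 mm wide at z 0, narrowing to a 22 mm bore at z -12. The face of the drive lies at z -18, the floor of its slot at z -26: key origin at -18 when resting on the face, at -26 when fully engaged.
- drive_face (a point): Centre of the drive's face, unit's axes. Slot 23 x 8.5 mm, 8 deep, at an UNKNOWN angle within 0.6 rad either side of the unit's x: feel for it. The blade drops in within about 0.1 rad. Friction 0.08 N m holds the drive under a light press and after the key is out. On: turn CLOCKWISE from above to the stop, 1.35 rad clockwise of the unit's x; blade play 0.17 rad each way.
- flag (a joint): Supply indicator: green 18 mm square flag in a white window on the robot's side of the lock, sliding along the unit's +y (m). Below 0.001 anywhere in the off range; it moves out over the last part of the drive's turn to about 0.024 at the stop. On: above 0.017.
- key: Loose service key upright in its block. Origin: centre of its lower end, z up. Steel blade 20 wide in x, 5 thick in y, z 0-12; shank 14 dia, z 12-38; flange 36 dia, z 28-32; orange flat grip 40 long in x, 10 thick in y, z 36-66 (mm). About 120 g. Half a turn makes no difference.
- key_block: Fixed red block 64 x 64 mm, 34 high, with a 28 mm square hole right through. Origin: centre of underside. The key stands in the hole, flange resting on the block's top: the key's origin is then at block z 6 mm.
- solder_spool: Bystander: solder reel with yellow flanges, 68 mm in diameter, 56 mm high, upright. Origin at the centre of its underside. Leave alone.
- flux_bottle: Bystander: small bottle, 30 mm in diameter, 60 mm high, upright. Origin at the centre of its underside. Leave alone.
- screwdriver: Bystander: screwdriver 160 mm long lying along its x. Leave alone.
- bench_brush: Bystander: brush 170 mm long lying along its x. Leave alone.

How it is judged:
By the outcome, as a careful person would: the job done as asked, in the order asked, and still so for the second after the job is handed in, with the robot touching nothing.
Of carrier_red, carrier_blue, carrier_yellow, carrier_green only 3 to 4 are there at a start; the rules pass over those that are not, and their reading is None.
At some moment in a run one of carrier_red, carrier_blue, carrier_yellow, carrier_green may be knocked a few centimetres aside while the robot is not near it.
It also fails if it takes over 210 s, if anything falls off the work surface, if the arm or the gripper's body presses on something with over 40 N, if the wrist force passes 120 N, or if a joint passes its speed limit or range.

## Working session

There is one attempt and no reset: what is moved stays moved. The work goes in short steps, Python scripts to look and compute and a shell command to move; the robot and the scene stay as the last step left them, time stands still between calls to the robot, and variables do not carry over. Pictures are saved under pics/ and viewed, at most 17 in all, crops included, and the job is handed in when it is done.

```bash
ls; mkdir -p pics; python3 - <<'E'
from bench import manip
import cv2
for n in ["scene","side","wrist"]:
    cv2.imwrite(f"pics/{n}0.png",manip.capture(n))
    m=manip.camera_model(n); print(n,{k:v.round(3).tolist() if hasattr(v,'round') else v for k,v in m.items()})
s=manip.get_state();print(s)
E
```

```text
bench.py
inch.py
pics
scene {'camera_matrix': [[416.66, 0.0, 275.171], [0.0, 416.66, 219.572], [0.0, 0.0, 1.0]], 'R': [[0.873, 0.488, -0.005], [0.281, -0.511, -0.812], [-0.398, 0.708, -0.583]], 't': [-416.253, -82.689, 1127.824]}
side {'camera_matrix': [[419.428, 0.0, 272.176], [0.0, 419.428, 209.722], [0.0, 0.0, 1.0]], 'R': [[-0.992, -0.128, -0.013], [-0.07, 0.622, -0.78], [0.108, -0.773, -0.626]], 't': [487.97, 108.476, 1023.216]}
wrist {'camera_matrix': [[303.349, 0.0, 277.861], [0.0, 303.349, 210.883], [0.0, 0.0, 1.0]], 'T_tool_cam': [[0.0, -0.947, -0.322, 81.906], [1.0, -0.0, 0.001, 0.134], [-0.001, -0.322, 0.947, -141.694], [0.0, 0.0, 0.0, 1.0]]}
{'time': 0.15, 'q': array([-1.4252015 ,  0.33374804,  0.03984353,  1.46604124, -0.01340483,
        1.34329263, -0.05848813]), 'joint_vel': array([ 0.000301  , -0.00249541,  0.0005012 , -0.00269406, -0.00084104,
       -0.00061974, -0.00037245]), 'joint_efforts': array([ 2.21541603e-03, -6.59039998e+01,  1.36723973e+00, -4.05871046e+01,
        1.70109153e-02,  9.72391572e-03,  1.03329678e-04]), 'position': array([157.44902398, 630.29000966, 230.63868651]), 'ee_rot': array([-3.14037059e+00,  6.49757375e-05,  2.89682304e+00]), 'ft_force': array([ 0.6204278 , -0.09649091, -0.57847335]), 'torque': array([-0.05182212, -0.05555263,  0.03843058]), 'grip_force': 0.0, 'gripper_width': 85.68351619110764}
```
View pics/scene0.png

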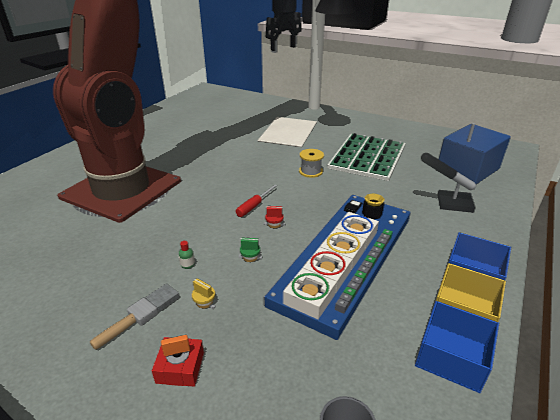

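View pics/side0.png

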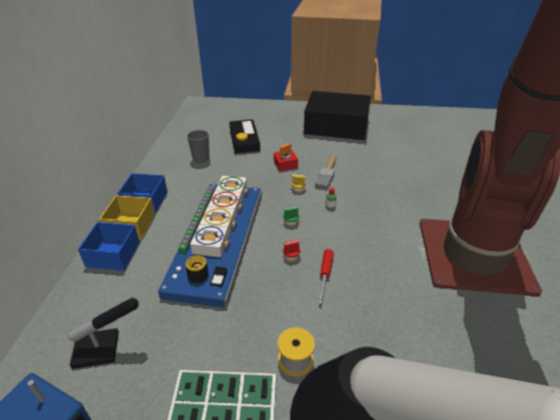

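Scene: carriers red (274,215), green (250,248), yellow (204,292); no blue one visible. Holders, from the lock at (373,203): blue (357,225), yellow (344,242), red (326,263), green (310,287). Key is in the block at (178,355). The side view agrees.

```bash
cat > h.py <<'E'
from bench import manip
import cv2, numpy as np
from scipy.spatial.transform import Rotation as Ro
def cam(n):
    """K, R, t of camera (world->cam); wrist from the present state"""
    m=manip.camera_model(n); K=np.array(m["camera_matrix"])
    if n!="wrist": return K,np.array(m["R"]),np.array(m["t"])
    s=manip.get_state(); T=np.eye(4); T[:3,:3]=Ro.from_euler("xyz",s["ee_rot"]).as_matrix(); T[:3,3]=s["position"]
    W=np.linalg.inv(T@np.array(m["T_tool_cam"])); return K,W[:3,:3],W[:3,3]
def ray(c,uv,z):
    K,R,t=c; d=R.T@np.linalg.inv(K)@np.array([uv[0],uv[1],1.]); o=-R.T@t
    return o+d*(z-o[2])/d[2]
def tri(cs,uvs):
    A=[];b=[]
    for (K,R,t),uv in zip(cs,uvs):
        d=R.T@np.linalg.inv(K)@np.array([uv[0],uv[1],1.]); d/=np.linalg.norm(d); P=np.eye(3)-np.outer(d,d)
        A.append(P); b.append(P@(-R.T@t))
    return np.linalg.lstsq(np.vstack(A),np.hstack(b),rcond=None)[0]
def proj(c,X):
    K,R,t=c; p=K@(R@np.array(X,float)+t); return p[:2]/p[2]
def go(x,y,z,yaw):
    """print the shift in tool axes and turn about tool z to reach a pose with tool down (tool z down)"""
    s=manip.get_state(); M=Ro.from_euler("xyz",s["ee_rot"])
    d=M.inv().apply(np.array([x,y,z])-s["position"])
    G=Ro.from_euler("xyz",[np.pi,0,yaw]); r=(M.inv()*G).as_rotvec()
    print("tool shift",d.round(1),"rot",r.round(3),"dist",np.linalg.norm(d).round(1))
E
python3 - <<'E'
from h import *
S,D=cam("scene"),cam("side")
for n,a,b in [("red",(274,210),(291,246)),("green",(250,243),(291,213)),("yellow",(204,286),(298,180)),("key",(175,345),(286,150)),("lock",(373,200),(197,265)),("hb",(357,225),(209,236)),("hg",(310,287),(232,184))]:
    print(n,tri([S,D],[a,b]).round(0))
E
```

```text
red [439.  62.  39.]
green [451. -65.  35.]
yellow [ 445. -216.   37.]
key [ 495. -354.   52.]
lock [636. 173.  65.]
hb [636.  72.  59.]
hg [ 626. -145.   59.]
```

```bash
python3 -c "
from h import *
go(540,40,350,np.pi/2)"
```

```text
tool shift [-514.2 -480.1 -118.7] rot [-1.000e-03  1.000e-03  1.326e+00] dist 713.5
```

The rows are not in the units I measure in: shifts go in shares of 50 mm. I convert before sending: -7 mm is -0.14, -33 mm is -0.66.

```bash
echo '-0.66 -0.62 -0.14 0 0 0
-0.66 -0.62 -0.14 0 0 0
-0.66 -0.62 -0.14 0 0 0
-0.66 -0.62 -0.14 0 0 0
-0.66 -0.62 -0.14 0 0 0
-0.66 -0.62 -0.14 0 0 0
-0.66 -0.62 -0.14 0 0 0
-0.66 -0.62 -0.14 0 0 0' | python3 inch.py; echo '-0.66 -0.62 -0.16 0 0 0
-0.66 -0.62 -0.16 0 0 0
-0.66 -0.62 -0.16 0 0 0
-0.66 -0.62 -0.16 0 0 0
-0.66 -0.62 -0.16 0 0 0
-0.66 -0.62 -0.16 0 0 0
-0.66 -0.62 -0.16 0 0 0
-0.66 -0.62 -0.16 0 0 0' | python3 inch.py; echo '0 0 0 0 0 0.147
0 0 0 0 0 0.147
0 0 0 0 0 0.147
0 0 0 0 0 0.147
0 0 0 0 0 0.147
0 0 0 0 0 0.147
0 0 0 0 0 0.147
0 0 0 0 0 0.147' | python3 inch.py; echo '0 0 0 0 0 0.147
0 0 0 0 0 0
0 0 0 0 0 0' | python3 inch.py; python3 - <<'E'
from h import *
K,R,t=cam("wrist"); im=manip.capture("wrist"); cv2.imwrite("pics/w1.png",im)
np.savez("w1.npz",K=K,R=R,t=t); print(manip.get_state()["q"].round(2))
E
```

```text
time: 0.95
position: [354.2, 324.2, 287.5]
ee_rot: [3.141, -0.0, 2.897]
ft_force: [0.7, 0.6, 0.0]
gripper_width: 85.5
grip_force: 0.0
time: 1.75
position: [550.1, 19.7, 351.8]
ee_rot: [3.141, 0.0, 2.897]
ft_force: [1.3, 0.7, -0.1]
gripper_width: 85.4
grip_force: 0.0
time: 2.55
position: [549.4, 21.4, 351.1]
ee_rot: [-3.141, -0.0, 1.715]
ft_force: [-0.5, 0.6, 0.2]
gripper_width: 85.4
grip_force: 0.0
time: 2.85
position: [549.5, 21.5, 351.2]
ee_rot: [-3.141, 0.0, 1.578]
ft_force: [-0.5, -0.8, 0.2]
gripper_width: 85.2
grip_force: 0.0
[-0.81  0.09  0.76  1.54 -0.06  1.53 -0.05]
```

View pics/w1.png

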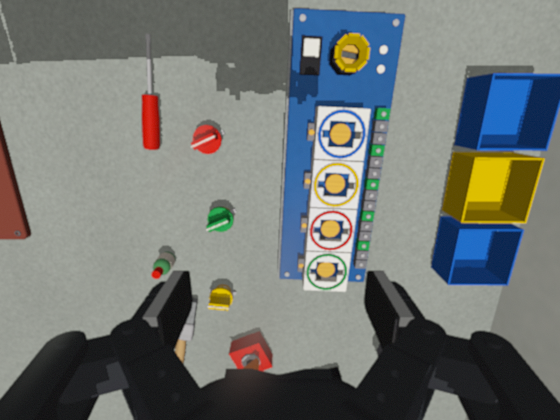

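Wrist view: three carriers, red (207,139), green (220,218) and yellow (221,297); no blue one. Rings are blue (341,133), yellow (335,184), red (330,230), green (326,270), and the lock is at (351,53). The key block is at (250,350), partly behind the gripper.

```bash
cat >> h.py <<'E'
HS=dict(red=[((0,110,60),(7,255,255)),((172,110,60),(180,255,255))],blue=[((105,120,60),(125,255,255))],yellow=[((20,110,80),(33,255,255))],green=[((50,90,40),(85,255,255))],orange=[((8,130,80),(18,255,255))])
def mask(im,c):
    h=cv2.cvtColor(im,cv2.COLOR_BGR2HSV); return sum(cv2.inRange(h,a,b) for a,b in HS[c])
def blobs(m,lo=20):
    n,L,st,ce=cv2.connectedComponentsWithStats(m); return [(st[i],ce[i],(L==i)) for i in range(1,n) if st[i][4]>=lo]
E
python3 - <<'E'
from h import *
im=cv2.imread("pics/w1.png"); f=np.load("w1.npz"); C=(f["K"],f["R"],f["t"])
pts={}
for c,(u,v) in dict(blue=(341,133),yellow=(335,184),red=(330,230),green=(326,270)).items():
    m=mask(im,c); r=np.zeros_like(m); cv2.circle(r,(u,v),29,255,-1); m&=r
    B=[b for b in blobs(m,30) if b[0][2]>28 and b[0][3]>25]
    for b in B:
        cn=max(cv2.findContours(b[2].astype(np.uint8),cv2.RETR_EXTERNAL,cv2.CHAIN_APPROX_NONE)[0],key=len)
        e=cv2.fitEllipse(cn); pts[c]=ray(C,e[0],62); print(c,np.round(e[0],1),np.round(e[1],1),pts[c].round(1))
k=["green","red","yellow","blue"]; yy=np.array([-168,-96,-24,48]); P=np.array([pts[i][:2] for i in k if i in pts]); yy=np.array([y for i,y in zip(k,yy) if i in pts])
A=np.polyfit(yy,P,1); print(A, "yaw",np.arctan2(-A[0][0],A[0][1]), "resid",(P-np.outer(yy,A[0])-A[1]).round(1).tolist())
for c,(u,v) in dict(red=(207,139),green=(220,218),yellow=(221,297)).items():
    r=np.zeros(im.shape[:2],np.uint8); cv2.circle(r,(u,v),24,255,-1); m=mask(im,c)&r
    b=max(blobs(m),key=lambda b:b[0][4]); print(c,b[0],ray(C,b[1],38).round(1))
E
python3 -c "
import cv2;im=cv2.imread('pics/w1.png')[110:320,180:270];cv2.imwrite('pics/w1c.png',cv2.resize(im,None,fx=2.8,fy=2.8,interpolation=2))"
```

```text
blue [341.3 133.5] [44.3 47.8] [637.9  71.6  62. ]
yellow [335.8 184.2] [41.4 44.5] [ 6.352e+02 -3.000e-01  6.200e+01]
red [330.8 230. ] [37.8 41.4] [632.5 -72.3  62. ]
green [326.3 271.4] [34.1 38.6] [ 629.9 -144.2   62. ]
[[3.73263414e-02 9.99055815e-01]
 [6.36135526e+02 2.36474723e+01]] yaw -0.03734424795529538 resid [[0.0, 0.0], [-0.0, -0.0], [-0.0, 0.0], [0.0, -0.0]]
red [191 125  31  29 606] [446.1  60.5  38. ]
green [207 207  26  25 459] [458.5 -63.7  38. ]
yellow [208 286  25  22 412] [ 452.2 -210.1   38. ]
```

View pics/w1c.png

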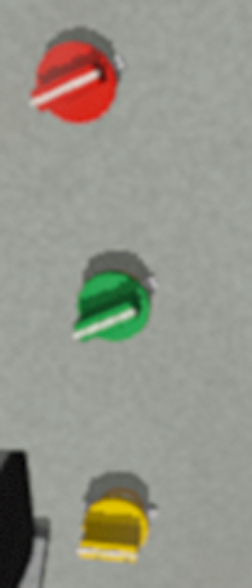

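Each grip bar's bright top edge is clear, with ends in full-frame pixels: red (191,146)-(216,136), green (207,230)-(228,221), yellow (208,307)-(229,308). The holder line fits to within 0.1 mm.

```bash
python3 - <<'E'
from h import *
f=np.load("w1.npz"); C=(f["K"],f["R"],f["t"])
for n,a,b in [("red",(191.4,146.4),(215.7,135.7)),("green",(207.1,230),(228.2,221.4)),("yellow",(208.2,307),(229,308))]:
    p,q=ray(C,a,50),ray(C,b,50); print(n,((p+q)/2).round(1),"len",np.linalg.norm(q-p).round(1),"yaw",np.arctan2(*(q-p)[1::-1]).round(3))
go(446,60,150,3.55)
E
```

```text
red [444.   58.6  50. ] len 38.9 yaw 0.403
green [456.9 -71.3  50. ] len 37.0 yaw 0.41
yellow [ 450.2 -223.2   50. ] len 35.9 yaw -0.049
tool shift [  39.3 -103.2  201.3] rot [-0.    -0.    -1.972] dist 229.5
```

In the tool's units: 40 mm is 0.8, -21 mm is -0.42.

```bash
echo '0.16 -0.42 0.8 0 0 0
0.16 -0.42 0.8 0 0 0
0.16 -0.42 0.8 0 0 0
0.16 -0.4 0.8 0 0 0
0.16 -0.4 0.8 0 0 0
0 0 0 0 0 -0.14
0 0 0 0 0 -0.14
0 0 0 0 0 -0.14' | python3 inch.py >/dev/null; echo '0 0 0 0 0 -0.14
0 0 0 0 0 -0.14
0 0 0 0 0 -0.14
0 0 0 0 0 -0.14
0 0 0 0 0 -0.14
0 0 0 0 0 -0.14
0 0 0 0 0 -0.14
0 0 0 0 0 -0.14' | python3 inch.py>/dev/null; echo '0 0 0 0 0 -0.14
0 0 0 0 0 -0.14
0 0 0 0 0 -0.14
0 0 0 0 0 0
0 0 0 0 0 0' | python3 inch.py; cat >> h.py <<'E'
def look(name):
    """save a wrist picture with its camera"""
    C=cam("wrist"); im=manip.capture("wrist"); cv2.imwrite(f"pics/{name}.png",im); np.savez(name+".npz",K=C[0],R=C[1],t=C[2]); return im,C
E
python3 - <<'E'
from h import *
im,C=look("r1"); print(manip.get_state()["q"].round(2))
cv2.imwrite("pics/r1c.png",im[60:360,130:430])
E
```

```text
time: 5.0
position: [446.5, 61.1, 151.4]
ee_rot: [3.142, 0.0, -2.752]
ft_force: [-0.3, 0.0, -0.1]
gripper_width: 85.1
grip_force: 0.0
[-0.98 -0.06  0.74  2.06  0.04  1.12  1.7 ]
```

View pics/r1c.png

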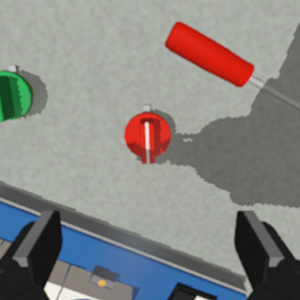

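Close view: the red carrier's bar is upright in the picture, its bright top stripe running from full-frame (278,182) to (279,223).

```bash
cat >> h.py <<'E'
def bar(im,C,c,uv,z=50,rad=32):
    """centre and yaw of the bright top of a grip bar: pale pixels inside the hull of the coloured blob near uv"""
    r=np.zeros(im.shape[:2],np.uint8); cv2.circle(r,tuple(int(x) for x in uv),rad,255,-1)
    m=mask(im,c)&r; b=max(blobs(m),key=lambda b:b[0][4]); hull=cv2.convexHull(np.argwhere(b[2])[:,::-1].astype(np.int32))
    H=np.zeros_like(m); cv2.fillConvexPoly(H,hull,255); g=im.astype(int).min(2)
    w=((g>110)&(H>0)).astype(np.uint8)*255
    s=max(blobs(w,5),key=lambda b:b[0][4]); (cx,cy),(a,bb),an=cv2.minAreaRect(np.argwhere(s[2])[:,::-1].astype(np.float32))
    box=cv2.boxPoints(((cx,cy),(a,bb),an)); e=[box[1]-box[0],box[2]-box[1]]; L=max(e,key=np.linalg.norm)/2
    P=[ray(C,np.array([cx,cy])+k*L,z) for k in(-1,1)]; d=P[1]-P[0]; cen=(P[0]+P[1])/2
    s0=manip.get_state(); M=Ro.from_euler("xyz",s0["ee_rot"]); rel=M.inv().apply(cen-s0["position"])
    print(c,"px",(round(cx,1),round(cy,1)),"box",np.round((a,bb),1),"centre",cen.round(1),"len",np.linalg.norm(d).round(1),"yaw",(np.arctan2(d[1],d[0])%np.pi).round(3),"tool yaw",(s0["ee_rot"][2]%np.pi).round(3),"rel tool",rel.round(1)); return cen
E
python3 - <<'E'
from h import *
f=np.load("r1.npz"); C=(f["K"],f["R"],f["t"]); im=cv2.imread("pics/r1.png")
bar(im,C,"red",(278,200)); E
```

```text
red px (277.0, 202.0) box [40.  4.] centre [440.8  57.6  50. ] len 35.1 yaw 0.389 tool yaw 0.389 rel tool [  6.6  -1.1 101.4]bash: warning: here-document at line 33 delimited by end-of-file (wanted `E')
Traceback (most recent call last):
NameError: name 'E' is not defined
```

In the tool's units: 6.5 mm is 0.13, -1 mm is -0.02.

```bash
echo '0.13 -0.02 0.6 0 0 0
0 0 0.6 0 0 0
0 0 0.6 0 0 0
0 0 0.63 0 0 0
0 0 0 0 0 0' | python3 inch.py 60 ; echo '0 0 0 0 0 0
0 0 0 0 0 0
0 0 0 0 0 0
0 0 0 0 0 0
0 0 0 0 0 0' | python3 inch.py 5 40
```

```text
time: 5.55
position: [438.2, 56.6, 26.9]
ee_rot: [-3.14, -0.006, -2.751]
ft_force: [-0.1, -0.3, 0.3]
gripper_width: 60.2
grip_force: 0.0
time: 6.05
position: [441.9, 58.2, 31.2]
ee_rot: [3.141, 0.003, -2.75]
ft_force: [-1.6, -0.9, 8.8]
gripper_width: 11.3
grip_force: 40.5
```

```bash
echo '0 0 0 0 0 0
0 0 0 0 0 0
0 0 0 0 0 0
0 0 -0.6 0 0 0
0 0 -0.6 0 0 0
0 0 -0.6 0 0 0
0 0 -0.6 0 0 0
0 0 0 0 0 0' | python3 inch.py 60; echo '0 0 0 0 0 0
0 0 0 0 0 0' | python3 inch.py >/dev/null;python3 - <<'E'
from h import *
im,C=look("r2"); bar(im,C,"red",(278,200))
# cap and ring check: hull of red blob
E
```

```text
time: 6.85
position: [443.0, 58.3, 153.3]
ee_rot: [3.141, 0.006, -2.75]
ft_force: [1.3, 0.1, 0.3]
gripper_width: 60.1
grip_force: 0.0
red px (278.0, 211.0) box [40.  4.] centre [440.7  57.5  50. ] len 35.4 yaw 0.392 tool yaw 0.392 rel tool [-0.7 -0.2 98.9]
```

```bash
echo '-0.014 0 0.6 0 0 0
0 0 0.6 0 0 0
0 0 0.6 0 0 0
0 0 0.58 0 0 0
0 0 0 0 0 0
0 0 0 0 0 0' | python3 inch.py 60 ; echo '0 0 0 0 0 0
0 0 0 0 0 0
0 0 0 0 0 0
0 0 0 0 0 0
0 0 0 0 0 0' | python3 inch.py 5 60;  echo '0 0 -0.6 0 0 0
0 0 -0.8 0 0 0
0 0 -0.8 0 0 0
0 0 0 0 0 0
0 0 0 0 0 0' | python3 inch.py; python3 -c "
from h import *
go(632.5,-72.3,150,np.pi-.0373)"
```

```text
time: 7.7
position: [440.9, 57.1, 30.6]
ee_rot: [-3.14, -0.003, -2.75]
ft_force: [0.0, -0.0, 1.1]
gripper_width: 60.1
grip_force: 0.0
time: 8.2
position: [442.1, 58.3, 31.8]
ee_rot: [3.141, 0.001, -2.749]
ft_force: [-3.7, 0.5, 10.2]
gripper_width: 10.9
grip_force: 59.5
time: 8.7
position: [441.9, 58.5, 141.6]
ee_rot: [3.14, 0.003, -2.749]
ft_force: [0.7, 0.3, -2.2]
gripper_width: 10.4
grip_force: 59.1
tool shift [-126.1 -193.7   -8.3] rot [0.002 0.002 0.43 ] dist 231.3
```

In the tool's units: -29 mm is -0.58, -28 mm is -0.56.

```bash
echo '-0.56 -0.56 -0.12 0 0 0.07
-0.54 -0.58 -0.12 0 0 0.07
-0.54 -0.58 -0.12 0 0 0.07
-0.54 -0.58 -0.12 0 0 0.07
-0.54 -0.58 -0.12 0 0 0.07
-0.54 -0.58 -0.12 0 0 0.08
0 0 0 0 0 0
0 0 0 0 0 0' | python3 inch.py; python3 -c "
from h import *
go(700,-36,190,np.pi-.0373)"
```

```text
time: 9.5
position: [635.6, -76.3, 174.7]
ee_rot: [-3.14, -0.003, 3.102]
ft_force: [-0.6, 0.8, -2.1]
gripper_width: 10.8
grip_force: 59.2
tool shift [-62.7  42.8 -15.6] rot [-0.002 -0.003 -0.003] dist 77.5
```

In the tool's units: -32 mm is -0.64, -31 mm is -0.62.

```bash
echo '-0.64 0.42 -0.16 0 0 0
-0.62 0.42 -0.16 0 0 0
0 0 0 0 0 0
0 0 0 0 0 0' | python3 inch.py; python3 - <<'E'
from h import *
im,C=look("u1")
for n,y in [("g",-168),("r",-96),("y",-24),("b",48)]: print(n,proj(C,(636.1+.0373*y,23.6+y,62)).round())
cv2.imwrite("pics/u1v.png",im)
E
```

```text
time: 9.9
position: [700.3, -33.3, 191.5]
ee_rot: [-3.142, -0.002, 3.107]
ft_force: [-0.3, -1.1, -0.2]
gripper_width: 10.5
grip_force: 59.1
g [146. 127.]
r [230. 127.]
y [313. 127.]
b [397. 127.]
```

View pics/u1.png

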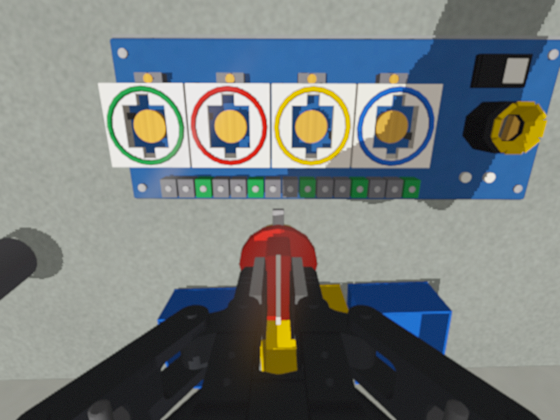

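All four rings are visible: green (146,126), red (229,126), yellow (313,126), blue (396,126), plus the lock at (508,127). The held red carrier shows its front lug tip at (278,212).

```bash
cat >> h.py <<'E'
def unit(im,C,uvs,rad=45,mn=60):
    """fit unit origin and yaw from ring centres at z 62"""
    Y=dict(green=-168,red=-96,yellow=-24,blue=48); P=[];yy=[]
    for c,uv in uvs.items():
        m=mask(im,c); r=np.zeros_like(m); cv2.circle(r,tuple(uv),rad,255,-1); m&=r
        for b in blobs(m,30):
            if min(b[0][2:4])>mn:
                cn=max(cv2.findContours(b[2].astype(np.uint8),cv2.RETR_EXTERNAL,cv2.CHAIN_APPROX_NONE)[0],key=len)
                e=cv2.fitEllipse(cn); P.append(ray(C,e[0],62)[:2]); yy.append(Y[c])
    P=np.array(P);yy=np.array(yy); A=np.polyfit(yy,P,1); print(len(P),"dir",A[0].round(4),"origin",A[1].round(2),"yaw",np.arctan2(-A[0][0],A[0][1]).round(4),"resid",(P-np.outer(yy,A[0])-A[1]).round(1).tolist()); return A
E
python3 - <<'E'
from h import *
f=np.load("u1.npz"); C=(f["K"],f["R"],f["t"]); im=cv2.imread("pics/u1.png")
A=unit(im,C,dict(green=(146,126),red=(229,126),yellow=(313,126),blue=(396,126)),rad=44)
s=manip.get_state(); M=Ro.from_euler("xyz",s["ee_rot"])
p=ray(C,(278,211.5),s["position"][2]-31+5); print("lug tip rel tool",M.inv().apply(p-s["position"]).round(1))
r=A[1]-96*A[0]; print("red holder",r.round(1)); go(r[0],r[1],150,np.pi-.0373)
E
```

```text
4 dir [0.038  0.9987] origin [634.73  22.47] yaw -0.0381 resid [[-0.0, -0.0], [0.0, 0.0], [0.0, -0.0], [-0.0, 0.0]]
lug tip rel tool [24.   1.3 26. ]
red holder [631.1 -73.4]
tool shift [ 67.2 -41.3  41.9] rot [-0.    -0.002  0.001] dist 89.3
```

```bash
echo '0.68 -0.4 0 0 0 0
0.7 -0.4 0 0 0 0
0 0 0.6 0 0 0
0 0 0.6 0 0 0
0 0 0.4 0 0 0
0 0 0 0 0 0
0 0 0 0 0 0' | python3 inch.py; python3 -c "
from h import *
go(630.8,-73.6,96,3.104)"
```

```text
time: 10.65
position: [629.7, -72.9, 113.3]
ee_rot: [3.141, -0.0, 3.103]
ft_force: [0.2, 0.3, 0.4]
gripper_width: 10.5
grip_force: 59.2
tool shift [-1.2 -0.7 17.3] rot [ 0.    -0.    -0.001] dist 17.3
```

In the tool's units: 8 mm is 0.16, -1.2 mm is -0.024.

```bash
echo '-0.024 -0.014 0.16 0 0 0
0 0 0.16 0 0 0
0 0 0 0 0 0
0 0 0 0 0 0' | python3 inch.py; echo '0 0 0.06 0 0 0
0 0 0.06 0 0 0
0 0 0.06 0 0 0
0 0 0 0 0 0' | python3 inch.py
```

```text
time: 11.05
position: [631.5, -73.4, 96.8]
ee_rot: [-3.141, -0.0, 3.104]
ft_force: [-1.0, 0.2, -1.1]
gripper_width: 10.7
grip_force: 59.2
time: 11.45
position: [631.3, -73.2, 87.3]
ee_rot: [-3.142, -0.001, 3.104]
ft_force: [-0.0, 0.2, -1.8]
gripper_width: 10.4
grip_force: 59.2
```

```bash
echo '0 0 0.06 0 0 0
0 0 0.06 0 0 0
0 0 0.06 0 0 0
0 0 0.03 0 0 0
0 0 0 0 0 0
0 0 0 0 0 0' | python3 inch.py
```

```text
time: 12.05
position: [631.9, -73.4, 78.1]
ee_rot: [3.141, 0.001, 3.104]
ft_force: [-2.7, 0.5, 8.9]
gripper_width: 10.8
grip_force: 60.6
```

In the tool's units: 0.2 mm is 0.004, 0.7 mm is 0.014.

```bash
echo '0 0.004 0.014 0 0 0.13
0 0.004 0 0 0 0.13
0 0.004 0 0 0 0.13
0 0.004 0 0 0 0.13
0 0.004 0 0 0 0.13
0 0.004 0 0 0 0.13
0 0 0 0 0 0' | python3 inch.py - 80;echo '0 0.004 0 0 0 0.13
0 0.004 0 0 0 0.13
0 0.004 0 0 0 0.13
0 0.004 0 0 0 0.13
0 0.004 0 0 0 0.13
0 0.004 0 0 0 0.13
0 0 0 0 0 0
0 0 0 0 0 0' | python3 inch.py; python3 -c "
from h import *
print(manip.get_state()['torque'])"
```

```text
time: 12.75
position: [633.2, -73.0, 77.8]
ee_rot: [3.141, 0.003, 2.319]
ft_force: [0.6, -0.3, 8.6]
gripper_width: 10.2
grip_force: 83.9
time: 13.55
position: [633.7, -72.4, 77.7]
ee_rot: [3.14, 0.001, 1.543]
ft_force: [-1.6, -0.9, 10.0]
gripper_width: 10.0
grip_force: 83.9
[-0.10818883  0.49240874 -0.03857664]
```

In the tool's units: -2 mm is -0.04.

```bash
echo '0 0 0 0 0 0.03
0 0 0 0 0 0
0 0 -0.04 0 0 0
0 0 -0.04 0 0 0
0 0 0 0 0 0' | python3 inch.py; echo '0 0 0 0 0 0
0 0 0 0 0 0
0 0 0 0 0 0
0 0 -0.6 0 0 0
0 0 -0.7 0 0 0
0 0 -0.7 0 0 0
0 0 0 0 0 0
0 0 0 0 0 0' | python3 inch.py 60; python3 -c "
from h import *
look('a1'); s=manip.get_state(); print(s['q'].round(2)); go(457,-71,150,.41+np.pi)"
```

```text
time: 14.05
position: [633.3, -72.3, 81.3]
ee_rot: [3.141, 0.001, 1.514]
ft_force: [-2.7, -0.7, 7.4]
gripper_width: 10.0
grip_force: 83.5
time: 14.85
position: [633.3, -71.6, 181.0]
ee_rot: [3.141, -0.001, 1.514]
ft_force: [0.4, -0.0, -1.5]
gripper_width: 59.9
grip_force: 0.0
[-0.82  0.68  1.31  1.61 -0.67  1.38  0.51]
tool shift [  -9.7 -175.6   30. ] rot [ 0.000e+00 -1.000e-03 -2.038e+00] dist 178.4
```

View pics/a1.png

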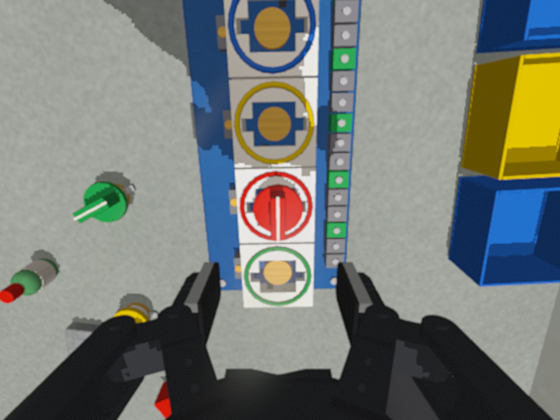

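Red sits in its holder with its bar along the unit's y, cap at (277,207). Green is at (105,202) and yellow at (131,315).

```bash
echo '0 -0.6 0 0 0 -0.14
0 0 0 0 0 -0.14
0 0 0 0 0 -0.14
0 0 0 0 0 -0.14
0 0 0 0 0 -0.14
0 0 0 0 0 -0.14
0 0 0 0 0 -0.14
0 0 0 0 0 -0.14' | python3 inch.py >/dev/null; echo '0 0 0 0 0 -0.14
0 0 0 0 0 -0.14
0 0 0 0 0 -0.14
0 0 0 0 0 -0.14
0 0 0 0 0 -0.14
0 0 0 0 0 -0.14
0 0 0 0 0 -0.08
0 0 0 0 0 0' | python3 inch.py;  python3 -c "
from h import *
f=np.load('a1.npz'); C=(f['K'],f['R'],f['t']); bar(cv2.imread('pics/a1.png'),C,'green',(105,205)); s=manip.get_state(); print(s['q'].round(2)); go(457,-71,150,.41+np.pi)"
```

```text
time: 16.5
position: [602.4, -69.6, 179.3]
ee_rot: [3.141, -0.002, -2.728]
ft_force: [0.2, -0.1, -0.0]
gripper_width: 60.1
grip_force: 0.0
green px (91.1, 209.8) box [ 4.5 34.6] centre [457.5 -70.   50. ] len 36.0 yaw 0.42 tool yaw 0.414 rel tool [132.6  57.7 129.6]
[-0.66  0.37  0.88  1.68 -0.3   1.24  2.28]
tool shift [133.6  57.2  29.6] rot [ 0.001 -0.002  0.004] dist 148.3
```

```bash
echo '0.66 0.28 0.12 0 0 0
0.66 0.28 0.12 0 0 0
0.66 0.28 0.12 0 0 0
0.66 0.28 0.12 0 0 0
0 0 0.12 0 0 0
0 0 0 0 0 0
0 0 0 0 0 0' | python3 inch.py;  python3 -c "
from h import *
im,C=look('g1'); bar(im,C,'green',proj(C,(457.5,-70,38)))"
```

```text
time: 17.2
position: [460.4, -71.3, 150.7]
ee_rot: [-3.141, -0.0, -2.73]
ft_force: [-0.1, 1.5, 0.6]
gripper_width: 60.1
grip_force: 0.0
green px (281.5, 203.0) box [40.  3.] centre [453.9 -71.4  50. ] len 35.1 yaw 0.416 tool yaw 0.411 rel tool [  5.9   3.  100.7]
```

```bash
echo '0.094 0.056 0.6 0 0 0
0 0 0.6 0 0 0
0 0 0.6 0 0 0
0 0 0.58 0 0 0
0 0 0 0 0 0
0 0 0 0 0 0' | python3 inch.py 60 ; echo '0 0 0 0 0 0
0 0 0 0 0 0
0 0 0 0 0 0
0 0 0 0 0 0
0 0 0 0 0 0' | python3 inch.py 5 70;  echo '0 0 -0.6 0 0 0
0 0 -0.8 0 0 0
0 0 -0.8 0 0 0
0 0 0 0 0 0.01
0 0 0 0 0 0' | python3 inch.py; python3 -c "
from h import *
o=np.array([635.97,22.33]); d=np.array([.0376,.9993]); g=o-168*d; print(g); go(g[0],g[1],113,3.104)"
```

```text
time: 17.85
position: [454.5, -72.0, 31.7]
ee_rot: [-3.14, -0.003, -2.731]
ft_force: [-0.2, -0.4, -0.0]
gripper_width: 59.9
grip_force: 0.0
time: 18.35
position: [455.1, -70.7, 32.7]
ee_rot: [3.141, 0.002, -2.729]
ft_force: [-2.1, 0.2, 10.6]
gripper_width: 10.3
grip_force: 69.2
time: 18.85
position: [454.8, -70.2, 142.3]
ee_rot: [3.14, 0.003, -2.739]
ft_force: [-0.2, -0.1, -2.0]
gripper_width: 10.2
grip_force: 69.0
[ 629.6532 -145.5524]
tool shift [-131.2 -137.9   29.5] rot [0.002 0.003 0.44 ] dist 192.6
```

```bash
echo '-0.68 -0.44 -0.2 0 0 0.07
-0.66 -0.44 0 0 0 0.07
-0.64 -0.46 0 0 0 0.07
-0.6 -0.48 0 0 0 0.07
-0.32 -0.6 0 0 0 0.07
0 0 0 0 0 0.08
0 0 0 0 0 0
0 0 0 0 0 0' | python3 inch.py; python3 -c "
from h import *
go(629.7,-145.5,113,3.104)"
```

```text
time: 19.65
position: [621.8, -147.0, 149.9]
ee_rot: [-3.141, -0.003, 3.116]
ft_force: [0.4, -0.6, -1.3]
gripper_width: 10.2
grip_force: 69.1
tool shift [-7.9  1.7 36.9] rot [-0.    -0.003  0.012] dist 37.7
```

In the tool's units: 12 mm is 0.24, -7.9 mm is -0.158.

```bash
echo '-0.158 0.034 0.24 0 0 0.012
0 0 0.24 0 0 0
0 0 0.24 0 0 0
0 0 0 0 0 0
0 0 0 0 0 0' | python3 inch.py; python3 -c "
from h import *
go(629.7,-145.5,97,3.104)"
```

```text
time: 20.15
position: [630.2, -145.8, 115.1]
ee_rot: [3.142, -0.001, 3.102]
ft_force: [-0.2, -0.2, -0.9]
gripper_width: 10.0
grip_force: 69.1
tool shift [ 0.5  0.2 18.1] rot [ 0.    -0.001 -0.002] dist 18.2
```

```bash
echo '0.008 0.004 0.16 0 0 0
0 0 0.16 0 0 0
0 0 0.06 0 0 0
0 0 0.06 0 0 0
0 0 0.06 0 0 0
0 0 0 0 0 0
0 0 0 0 0 0' | python3 inch.py
```

```text
time: 20.85
position: [630.3, -145.7, 90.6]
ee_rot: [-3.142, 0.0, 3.102]
ft_force: [-0.5, -0.6, -0.7]
gripper_width: 10.3
grip_force: 69.1
```

```bash
echo '0 0 0.06 0 0 0
0 0 0.06 0 0 0
0 0 0.06 0 0 0
0 0 0.06 0 0 0
0 0 0.024 0 0 0
0 0 0 0 0 0
0 0 0 0 0 0' | python3 inch.py - 80
```

```text
time: 21.55
position: [630.7, -145.8, 78.3]
ee_rot: [3.141, 0.001, 3.102]
ft_force: [-3.4, 1.4, 10.0]
gripper_width: 9.7
grip_force: 83.7
```

In the tool's units: 0.3 mm is 0.006.

```bash
echo '0 0 0.006 0 0 0.13
0 0 0 0 0 0.13
0 0 0 0 0 0.13
0 0 0 0 0 0.13
0 0 0 0 0 0.13
0 0 0 0 0 0.13
0 0 0 0 0 0' | python3 inch.py - 80;echo '0 0 0 0 0 0.13
0 0 0 0 0 0.13
0 0 0 0 0 0.13
0 0 0 0 0 0.13
0 0 0 0 0 0.13
0 0 0 0 0 0.14
0 0 0 0 0 0
0 0 0 0 0 0' | python3 inch.py
```

```text
time: 22.25
position: [631.2, -146.5, 78.2]
ee_rot: [3.141, 0.003, 2.318]
ft_force: [0.2, -1.4, 8.8]
gripper_width: 9.9
grip_force: 83.7
time: 23.05
position: [630.7, -146.4, 78.1]
ee_rot: [3.14, 0.001, 1.532]
ft_force: [-0.8, -0.2, 10.3]
gripper_width: 9.7
grip_force: 83.7
```

Now release it, go up, and turn back towards yellow (yaw about 3.09).

In the tool's units: -2 mm is -0.04.

```bash
echo '0 0 0 0 0 0.02
0 0 0 0 0 0
0 0 -0.04 0 0 0
0 0 -0.04 0 0 0
0 0 0 0 0 0' | python3 inch.py; echo '0 0 0 0 0 0
0 0 0 0 0 0
0 0 0 0 0 0
0 0 -0.7 0 0 0
0 0 -0.8 0 0 0
0 0 -0.8 0 0 0
-0.6 0 0 0 0 0
0 0 0 0 0 0' | python3 inch.py 60; python3 -c "
from h import *
im,C=look('a2'); bar(im,C,'yellow',proj(C,(450,-223,38))); bar(im,C,'green',proj(C,(629.6,-145.5,90)),z=101); bar(im,C,'red',proj(C,(632.4,-73.6,90)),z=101); print(manip.get_state()['q'].round(2)); go(451,-223,150,3.09)"
```

```text
time: 23.55
position: [630.5, -146.4, 81.8]
ee_rot: [3.141, 0.001, 1.512]
ft_force: [-2.3, -1.1, 7.0]
gripper_width: 10.0
grip_force: 83.3
time: 24.35
position: [627.6, -179.5, 197.6]
ee_rot: [3.139, 0.001, 1.508]
ft_force: [-0.5, -1.5, -0.6]
gripper_width: 60.1
grip_force: 0.0
yellow px (109.5, 246.0) box [35.1  3.4] centre [ 449.8 -222.7   50. ] len 36.4 yaw 3.034 tool yaw 1.509 rel tool [ -56.  -175.   146.4]
green px (257.1, 180.4) box [36.9 10.3] centre [ 614.2 -151.1  101. ] len 29.6 yaw 2.189 tool yaw 1.509 rel tool [ 25.6 -15.2  95.5]
red px (275.5, 71.0) box [54.  3.] centre [634.  -72.3 101. ] len 35.4 yaw 1.506 tool yaw 1.509 rel tool [105.4  -0.4  95.5]
[-0.64  0.71  1.33  1.55 -0.7   1.43  0.67]
tool shift [ -56.2 -173.7   46.4] rot [ 1.000e-03  1.000e-03 -1.581e+00] dist 188.4
```

```bash
python3 -c "
import cv2;im=cv2.imread('pics/a2.png')[0:260,150:400];cv2.imwrite('pics/a2c.png',im)"
```

```text
(no output)
```

View pics/a2c.png

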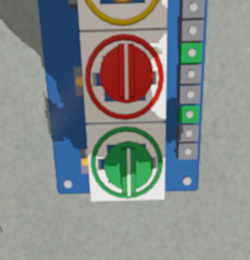

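In the tool's units: -30 mm is -0.6.

```bash
echo '0 -0.6 0 0 0 -0.14
0 0 0 0 0 -0.14
0 0 0 0 0 -0.14
0 0 0 0 0 -0.14
0 0 0 0 0 -0.14
0 0 0 0 0 -0.14
0 0 0 0 0 -0.14
0 0 0 0 0 -0.14' | python3 inch.py >/dev/null; echo '0 0 0 0 0 -0.14
0 0 0 0 0 -0.14
0 0 0 0 0 -0.13
0 0 0 0 0 0
0 0 0 0 0 0' | python3 inch.py;  python3 -c "
from h import *
go(449.8,-222.7,150,3.034)"
```

```text
time: 25.7
position: [598.4, -173.1, 195.5]
ee_rot: [3.141, -0.001, 3.039]
ft_force: [0.4, 0.2, 0.1]
gripper_width: 60.0
grip_force: 0.0
tool shift [142.7 -64.6  45.6] rot [ 0.001 -0.001  0.005] dist 163.1
```

Green and red are both seated, their bars along the unit's y at crop (128,165) and (125,72). Yellow is next.

In the tool's units: 34 mm is 0.68, -16 mm is -0.32.

```bash
echo '0.68 -0.32 0.22 0 0 0
0.68 -0.32 0.22 0 0 0
0.68 -0.32 0.22 0 0 0
0.68 -0.32 0.22 0 0 0
0 0 0 0 0 0
0 0 0 0 0 0
0 0 0 0 0 0' | python3 inch.py;  python3 -c "
from h import *
im,C=look('y1'); bar(im,C,'yellow',proj(C,(450,-222.7,38)))"
```

```text
time: 26.4
position: [457.9, -223.4, 152.4]
ee_rot: [-3.141, 0.001, 3.042]
ft_force: [0.5, 1.2, -0.0]
gripper_width: 60.2
grip_force: 0.0
yellow px (277.0, 197.1) box [42.2  5.9] centre [ 447.4 -222.9   50. ] len 36.8 yaw 3.088 tool yaw 3.042 rel tool [ 10.6  -0.3 102.4]
```

In the tool's units: 31 mm is 0.62, 9.3 mm is 0.186.

```bash
echo '0.186 -0.006 0.62 0 0 -0.03
0 0 0.6 0 0 0
0 0 0.6 0 0 0
0 0 0.6 0 0 0
0 0 0 0 0 0
0 0 0 0 0 0' | python3 inch.py 60 ; echo '0 0 0 0 0 0
0 0 0 0 0 0
0 0 0 0 0 0
0 0 0 0 0 0
0 0 0 0 0 0' | python3 inch.py 5 70;  echo '0 0 -0.6 0 0 0
0 0 -0.8 0 0 0
0 0 -0.9 0 0 0
0 0 0 0 0 0
0 0 0 0 0 0' | python3 inch.py; python3 -c "
from h import *
o=np.array([635.97,22.33]); d=np.array([.0376,.9993]); g=o-24*d; print(g); go(g[0],g[1],113,3.104)"
```

```text
time: 27.05
position: [447.7, -223.9, 31.4]
ee_rot: [-3.14, -0.001, 3.072]
ft_force: [0.2, 0.4, 0.6]
gripper_width: 60.1
grip_force: 0.0
time: 27.55
position: [448.3, -223.4, 32.1]
ee_rot: [3.141, 0.001, 3.073]
ft_force: [-1.4, 0.7, 9.3]
gripper_width: 10.0
grip_force: 69.2
time: 28.05
position: [448.3, -222.9, 146.9]
ee_rot: [3.14, 0.003, 3.073]
ft_force: [0.3, 0.2, -1.6]
gripper_width: 10.3
grip_force: 68.9
[635.0676  -1.6532]
tool shift [-171.1  233.4   34.7] rot [ 0.002  0.003 -0.031] dist 291.5
```

The rows are not in the units I measure in: shifts go in shares of 50 mm. I convert before sending: 34 mm is 0.68, 33 mm is 0.66.

```bash
echo '-0.48 0.66 -0.2 0 0 -0.01
-0.48 0.66 0 0 0 -0.01
-0.48 0.66 0 0 0 -0.01
-0.48 0.66 0 0 0 0
-0.48 0.66 0 0 0 0
-0.48 0.66 0 0 0 0
-0.52 0.68 0 0 0 0
0 0 0 0 0 0' | python3 inch.py;echo '0 0 0.1 0 0 0
0 0 0.1 0 0 0
0 0 0 0 0 0' | python3 inch.py; python3 -c "
from h import *
go(635.07,-1.65,116,3.104)"
```

```text
time: 28.85
position: [630.3, 7.1, 153.0]
ee_rot: [3.141, -0.003, 3.11]
ft_force: [-0.6, -0.6, -1.4]
gripper_width: 10.2
grip_force: 68.8
time: 29.15
position: [627.0, -1.2, 144.6]
ee_rot: [-3.141, -0.002, 3.1]
ft_force: [-0.2, -0.1, -1.1]
gripper_width: 10.3
grip_force: 68.8
tool shift [-8.1 -0.1 28.6] rot [-0.    -0.002 -0.004] dist 29.7
```

```bash
echo '-0.16 0 0.18 0 0 -0.003
0 0 0.2 0 0 0
0 0 0.2 0 0 0
0 0 0 0 0 0
0 0 0 0 0 0' | python3 inch.py; python3 -c "
from h import *
go(635.07,-1.65,91,3.104)"
```

```text
time: 29.65
position: [636.2, -0.2, 116.7]
ee_rot: [-3.141, -0.001, 3.105]
ft_force: [0.4, -0.5, -0.8]
gripper_width: 10.6
grip_force: 68.8
tool shift [ 1.  -1.5 25.7] rot [-0.    -0.001  0.001] dist 25.7
```

In the tool's units: 8 mm is 0.16, 3 mm is 0.06.

```bash
echo '0.016 -0.022 0.16 0 0 0
0 0 0.16 0 0 0
0 0 0.06 0 0 0
0 0 0.06 0 0 0
0 0 0.06 0 0 0
0 0 0 0 0 0
0 0 0 0 0 0' | python3 inch.py
```

```text
time: 30.35
position: [635.7, -1.2, 92.1]
ee_rot: [-3.142, -0.0, 3.105]
ft_force: [-0.4, 0.1, -0.8]
gripper_width: 10.1
grip_force: 68.8
```

In the tool's units: 3 mm is 0.06, 2.5 mm is 0.05.

```bash
echo '0 0 0.06 0 0 0
0 0 0.06 0 0 0
0 0 0.06 0 0 0
0 0 0.06 0 0 0
0 0 0.05 0 0 0
0 0 0 0 0 0
0 0 0 0 0 0' | python3 inch.py - 80
```

```text
time: 31.05
position: [635.9, -1.2, 78.3]
ee_rot: [3.141, 0.0, 3.105]
ft_force: [-3.0, 0.8, 9.7]
gripper_width: 10.1
grip_force: 83.5
```

```bash
echo '0 0 0.006 0 0 0.13
0 0 0 0 0 0.13
0 0 0 0 0 0.13
0 0 0 0 0 0.13
0 0 0 0 0 0.13
0 0 0 0 0 0.13
0 0 0 0 0 0' | python3 inch.py - 80;echo '0 0 0 0 0 0.13
0 0 0 0 0 0.13
0 0 0 0 0 0.13
0 0 0 0 0 0.13
0 0 0 0 0 0.13
0 0 0 0 0 0.14
0 0 0 0 0 0
0 0 0 0 0 0' | python3 inch.py; echo '0 0 0 0 0 0.02
0 0 0 0 0 0
0 0 -0.04 0 0 0
0 0 -0.04 0 0 0
0 0 0 0 0 0' | python3 inch.py; echo '0 0 0 0 0 0
0 0 0 0 0 0
0 0 0 0 0 0
0 0 -0.7 0 0 0
0 0 -0.8 0 0 0
0 0 -0.8 0 0 0
0 0 0 0 0 0
0 0 0 0 0 0' | python3 inch.py 60; python3 -c "
from h import *
im,C=look('a3'); cv2.imwrite('pics/a3c.png',im[40:420,130:430]); print(manip.get_state()['q'].round(2)); bar(im,C,'yellow',proj(C,(635,-1.6,90)),z=101,rad=20); go(495,-354,200,2.0)"
```

```text
time: 31.75
position: [636.8, -1.7, 78.3]
ee_rot: [3.141, 0.002, 2.321]
ft_force: [0.1, -0.6, 9.2]
gripper_width: 9.9
grip_force: 83.6
time: 32.55
position: [636.2, -1.7, 78.1]
ee_rot: [3.14, 0.001, 1.535]
ft_force: [-1.5, 0.1, 9.5]
gripper_width: 9.6
grip_force: 83.7
time: 33.05
position: [636.0, -1.6, 81.9]
ee_rot: [3.141, 0.0, 1.515]
ft_force: [-2.3, -0.6, 7.8]
gripper_width: 10.0
grip_force: 83.2
time: 33.85
position: [636.0, -1.0, 196.8]
ee_rot: [3.14, -0.001, 1.516]
ft_force: [0.1, 0.1, -0.6]
gripper_width: 59.9
grip_force: 0.0
[-0.94  0.67  1.33  1.59 -0.66  1.4   0.39]
yellow px (264.8, 223.6) box [14.1  4.6] centre [625.9  -9.4 101. ] len 11.9 yaw 2.511 tool yaw 1.516 rel tool [-9.1 -9.  94.7]
tool shift [-360.4 -120.7   -4.5] rot [-0.    -0.001 -0.484] dist 380.1
```

View pics/a3c.png

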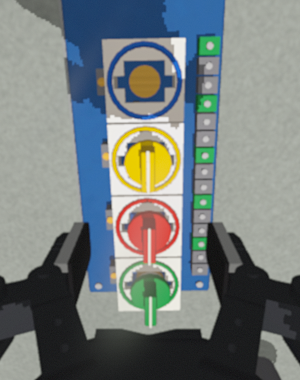

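Yellow is seated too, so all three bars lie along the unit's y (crop x about 150). Next is the key.

In the tool's units: -15 mm is -0.3, -45 mm is -0.9.

```bash
echo '-0.9 -0.3 0 0 0 -0.06
-0.9 -0.3 0 0 0 -0.06
-0.9 -0.3 0 0 0 -0.06
-0.9 -0.3 0 0 0 -0.06
-0.9 -0.3 0 0 0 -0.06
-0.9 -0.3 0 0 0 -0.06
-0.9 -0.3 0 0 0 -0.06
-0.4 0 0 0 0 -0.06' | python3 inch.py 85; python3 -c "
from h import *
go(495,-354,175,2.0)"
```

```text
time: 34.7
position: [574.7, -348.3, 195.0]
ee_rot: [-3.139, -0.0, 1.991]
ft_force: [-1.0, -0.6, 0.1]
gripper_width: 84.6
grip_force: 0.0
tool shift [ 27.3 -75.1  20.2] rot [-0.002 -0.    -0.009] dist 82.4
```

```bash
echo '0.28 -0.74 0.2 0 0 0
0.28 -0.74 0.2 0 0 0
0 0 0 0 0 0
0 0 0 0 0 0
0 0 0 0 0 0' | python3 inch.py; python3 -c "
from h import *
im,C=look('k1'); cv2.imwrite('pics/k1c.png',im[60:360,130:430]); print(manip.get_state()['q'].round(2))"
```

```text
time: 35.2
position: [500.2, -347.2, 175.7]
ee_rot: [-3.141, -0.0, 1.997]
ft_force: [-0.2, -0.1, 0.1]
gripper_width: 85.1
grip_force: 0.0
[-0.34  0.52  1.18  1.68 -0.49  1.28  1.37]
```

View pics/k1c.png

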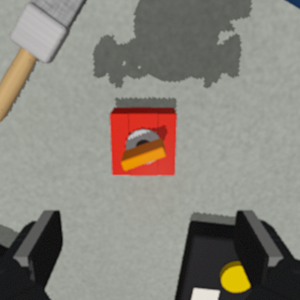

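The key's bright grip top lies at crop (122-165, 148-168) and tilts up to the right. The block's edges line up with the picture axes.

```bash
cat >> h.py <<'E'
def keytop(im,C,uv,z):
    """centre and yaw of the key's bright orange grip top at height z"""
    h=cv2.cvtColor(im,cv2.COLOR_BGR2HSV); m=cv2.inRange(h,(9,130,170),(22,255,255)); r=np.zeros_like(m); cv2.circle(r,tuple(int(x) for x in uv),45,255,-1); m&=r
    b=max(blobs(m),key=lambda b:b[0][4]); c,(a,bb),an=cv2.minAreaRect(np.argwhere(b[2])[:,::-1].astype(np.float32)); box=cv2.boxPoints((c,(a,bb),an))
    L=max([box[1]-box[0],box[2]-box[1]],key=np.linalg.norm)/2; P=[ray(C,np.array(c)+k*L,z) for k in(-1,1)]; d=P[1]-P[0]; cen=(P[0]+P[1])/2
    s=manip.get_state(); M=Ro.from_euler("xyz",s["ee_rot"])
    print("key px",np.round(c,1),np.round((a,bb),1),"centre",cen.round(1),"len",np.linalg.norm(d).round(1),"yaw",(np.arctan2(d[1],d[0])%np.pi).round(3),"tool",s["ee_rot"][2].round(3),"rel",M.inv().apply(cen-s["position"]).round(1))
E
python3 - <<'E'
from h import *
f=np.load("k1.npz"); C=(f["K"],f["R"],f["t"]); im=cv2.imread("pics/k1.png")
keytop(im,C,(273,218),72)
m=mask(im,"red"); b=max(blobs(m),key=lambda b:b[0][4]); print(b[0])
# block top face corners from the outer contour (z 34 front row corners)
for uv in [(241,172),(306,172),(306,235),(241,235)]: print(ray(C,uv,34).round(1))
E
```

```text
key px [273.1 218.7] [11.4 45.9] centre [ 500.6 -355.9   72. ] len 39.9 yaw 0.767 tool 1.997 rel [ -7.8  -3.3 103.9]
[ 240  167   67   69 3049]
[ 459.2 -338.4   34. ]
[ 515.1 -313.    34. ]
[ 543.6 -371.1   34. ]
[ 483.6 -398.3   34. ]
```

```bash
echo '-0.18 -0.06 0 0 0 -0.11
0 0 0 0 0 -0.11
0 0 0 0 0 -0.12
0 0 0 0 0 0
0 0 0 0 0 0
0 0 0 0 0 0' | python3 inch.py; python3 - <<'E'
from h import *
im,C=look('k2'); keytop(im,C,proj(C,(501,-357,72)),72); print(manip.get_state()["q"].round(2))
E
```

```text
time: 35.85
position: [500.5, -357.3, 176.2]
ee_rot: [-3.141, -0.0, 2.333]
ft_force: [0.1, 0.0, -0.1]
gripper_width: 85.1
grip_force: 0.0
key px [278.  208.1] [11.3 46.2] centre [ 500.5 -355.9   72. ] len 39.4 yaw 0.788 tool 2.334 rel [  1.    1.2 104.1]
[-0.27  0.48  1.09  1.67 -0.44  1.27  1.68]
```

```bash
echo '-0.004 0.02 0.8 0 0 -0.022
0 0 0.8 0 0 0
0 0 0.6 0 0 0
0 0 0.4 0 0 0
0 0 0 0 0 0
0 0 0 0 0 0' | python3 inch.py 70; echo '0 0 0 0 0 0
0 0 0 0 0 0
0 0 0 0 0 0
0 0 0 0 0 0
0 0 0 0 0 0' | python3 inch.py 30 80; python3 -c "
from h import *
s=manip.get_state(); print(s['q'].round(2),s['position'])"
```

```text
time: 36.5
position: [501.0, -357.3, 46.7]
ee_rot: [-3.141, 0.0, 2.356]
ft_force: [0.4, 0.5, 1.3]
gripper_width: 69.9
grip_force: 0.0
time: 37.0
position: [501.8, -357.5, 48.0]
ee_rot: [3.141, 0.002, 2.357]
ft_force: [-1.9, 1.5, 7.9]
gripper_width: 38.0
grip_force: 79.5
[-0.18  0.61  0.96  1.78 -0.57  1.06  1.79] [ 501.75881353 -357.52849158   47.98047645]
```

In the tool's units: -40 mm is -0.8, -35 mm is -0.7.

```bash
echo '0 0 -0.4 0 0 0
0 0 -0.7 0 0 0
0 0 -0.8 0 0 0
0 0 -0.8 0 0 0
0 0 0 0 0 0' | python3 inch.py; echo '0.46 0.78 0 0 0 0
0.46 0.78 0 0 0 0
0.46 0.78 0 0 0 0
0.46 0.78 0 0 0 0
0.46 0.78 0 0 0 0
0.46 0.78 0 0 0 0
0 0 0 0 0 0' | python3 inch.py;echo '0.46 0.78 0 0 0 0
0.46 0.78 0 0 0 0
0.46 0.78 0 0 0 0
0.46 0.78 0 0 0 0
0.46 0.78 0 0 0 0
0 0 0 0 0 0' | python3 inch.py; echo '0 0 0 0 0 0.14
0 0 0 0 0 0.14
0 0 0 0 0 0.14
0 0 0 0 0 0.14
0 0 0 0 0 0.14
0 0 0 0 0 0.12
0 0 0 0 0 0
0 0 0 0 0 0' | python3 inch.py; python3 - <<'E'
from h import *
s=manip.get_state(); print(s['q'].round(2)); im,C=look("l1"); go(641.5,170.2,150,1.533)
E
```

```text
time: 37.5
position: [502.7, -359.3, 187.2]
ee_rot: [3.139, 0.008, 2.357]
ft_force: [0.0, -0.9, -0.4]
gripper_width: 38.3
grip_force: 80.5
time: 38.2
position: [570.5, -85.5, 180.5]
ee_rot: [3.14, -0.002, 2.368]
ft_force: [0.4, 0.3, -1.7]
gripper_width: 38.2
grip_force: 80.6
time: 38.8
position: [625.4, 134.2, 180.1]
ee_rot: [3.141, -0.002, 2.368]
ft_force: [-1.0, 0.6, -2.2]
gripper_width: 38.1
grip_force: 80.8
time: 39.6
position: [624.9, 125.1, 181.1]
ee_rot: [-3.141, 0.0, 1.541]
ft_force: [0.5, -0.2, -0.7]
gripper_width: 37.8
grip_force: 80.8
[-1.11  0.63  1.24  1.6  -0.61  1.35  0.18]
tool shift [45.5 15.3 31.2] rot [-0.    -0.     0.007] dist 57.2
```

View pics/l1.png

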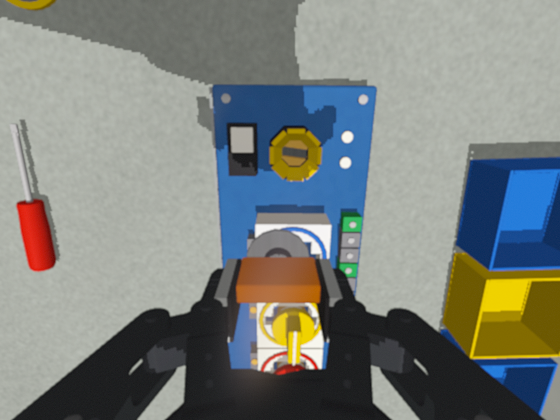

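The lock funnel is centred near (295,153), with a dark slot line falling slightly to the right across its drive. I'll measure both.

```bash
python3 - <<'E'
from h import *
f=np.load("l1.npz"); C=(f["K"],f["R"],f["t"]); im=cv2.imread("pics/l1.png")
m=mask(im,"yellow"); r=np.zeros_like(m); cv2.circle(r,(295,153),33,255,-1); m&=r
b=max(blobs(m),key=lambda b:b[0][4]); c,rr=cv2.minEnclosingCircle(np.argwhere(b[2])[:,::-1].astype(np.float32)); print("ring",c,rr,ray(C,c,74).round(1), "expected px",proj(C,(641.53,170.23,74)).round(1),proj(C,(641.5,170.2,56)).round(1))
cv2.imwrite("pics/l1c.png",cv2.resize(im[120:190,260:330],None,fx=8,fy=8,interpolation=2))
E
```

```text
ring (295.1212158203125, 153.6969757080078) 27.187721252441406 [641.5 172.2  74. ] expected px [295.2 156.1] [294. 153.]
```

View pics/l1c.png

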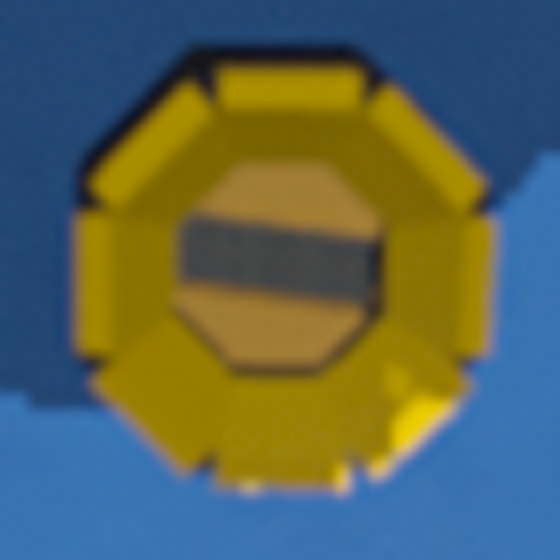

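The slot shows as a grey band tilted about 0.14 rad clockwise in the picture, which puts its world yaw near -0.17. I'll start there and feel for it.

In the tool's units: 15 mm is 0.3, 8 mm is 0.16.

```bash
echo '0.46 0.16 0.2 0 0 0
0.45 0.16 0.2 0 0 0
0 0 0.3 0 0 0.14
0 0 0 0 0 0
0 0 0 0 0 0
0 0 0 0 0 0' | python3 inch.py; python3 - <<'E'
from h import *
go(641.8,170.2,118,1.40)
E
```

```text
time: 40.25
position: [642.8, 169.4, 147.3]
ee_rot: [3.141, -0.0, 1.4]
ft_force: [0.0, 0.0, -0.4]
gripper_width: 38.2
grip_force: 80.7
tool shift [ 0.6 -1.1 29.3] rot [ 0.001 -0.    -0.   ] dist 29.3
```

```bash
echo '0.012 -0.02 0.24 0 0 0
0 0 0.24 0 0 0
0 0 0.1 0 0 0
0 0 0.08 0 0 0
0 0 0 0 0 0
0 0 0 0 0 0' | python3 inch.py; echo '0 0 0.06 0 0 0
0 0 0.06 0 0 0
0 0 0.04 0 0 0
0 0 0.04 0 0 0
0 0 0 0 0 0' | python3 inch.py
```

```text
time: 40.85
position: [641.7, 171.0, 113.4]
ee_rot: [3.141, 0.0, 1.397]
ft_force: [-0.4, -0.2, -1.4]
gripper_width: 37.9
grip_force: 80.7
time: 41.35
position: [641.4, 171.1, 102.9]
ee_rot: [-3.141, 0.0, 1.397]
ft_force: [0.3, 0.6, -1.5]
gripper_width: 38.1
grip_force: 80.7
```

In the tool's units: 2 mm is 0.04, 1 mm is 0.02.

```bash
echo '0 0 0.04 0 0 0
0 0 0.04 0 0 0
0 0 0.04 0 0 0
0 0 0.02 0 0 0
0 0 0 0 0 0' | python3 inch.py
```

```text
time: 41.85
position: [641.8, 171.1, 97.5]
ee_rot: [3.141, -0.001, 1.397]
ft_force: [-5.2, -0.7, 11.7]
gripper_width: 38.2
grip_force: 82.2
```

```bash
echo '0 0 -0.016 0 0 0.03
0 0 0 0 0 0.03
0 0 0 0 0 0.03
0 0 0 0 0 0' | python3 inch.py; echo '0 0 0 0 0 -0.04
0 0 0 0 0 -0.05
0 0 0 0 0 -0.05
0 0 0 0 0 -0.05
0 0 0 0 0 0' | python3 inch.py
```

```text
time: 42.25
position: [641.6, 171.4, 97.7]
ee_rot: [-3.141, -0.001, 1.306]
ft_force: [-3.2, 1.0, 7.8]
gripper_width: 38.3
grip_force: 81.7
time: 42.75
position: [641.9, 170.5, 97.5]
ee_rot: [3.141, 0.0, 1.497]
ft_force: [-1.9, -0.9, 4.7]
gripper_width: 37.9
grip_force: 81.4
```

```bash
for i in 1 2; do echo '0 0 0.004 0 0 0.025
0 0 0 0 0 0.025
0 0 0 0 0 0' | python3 inch.py | grep -E "pos|rot|ft"; done; for i in 1 2 3 4 5; do echo '0 0 0 0 0 0.025
0 0 0 0 0 0.025
0 0 0 0 0 0' | python3 inch.py | grep -E "pos|rot|ft"; done; python3 -c "
from h import *
print(manip.get_state()['torque'])"
```

```text
position: [641.8, 170.9, 97.5]
ee_rot: [3.141, -0.0, 1.444]
ft_force: [-3.4, -0.6, 8.9]
position: [641.7, 171.0, 97.4]
ee_rot: [3.141, -0.0, 1.394]
ft_force: [-3.4, -0.4, 10.4]
position: [641.7, 171.1, 97.5]
ee_rot: [3.142, -0.0, 1.344]
ft_force: [-3.6, -0.4, 9.8]
position: [641.7, 171.4, 97.5]
ee_rot: [-3.142, -0.001, 1.294]
ft_force: [-4.9, -0.2, 11.4]
position: [641.7, 171.6, 97.6]
ee_rot: [-3.141, -0.001, 1.245]
ft_force: [-5.0, 0.6, 11.6]
position: [641.7, 171.7, 97.6]
ee_rot: [-3.141, -0.001, 1.195]
ft_force: [-4.2, 0.6, 11.6]
position: [641.7, 171.8, 97.6]
ee_rot: [-3.141, -0.001, 1.145]
ft_force: [-5.3, 2.3, 13.0]
[0.3185598  1.25161738 0.03082746]
```

```bash
echo '0 0 -0.05 0 0 -0.08
0 0 0 0 0 -0.08
0 0 0 0 0 -0.08
-0.018 -0.012 0 0 0 -0.05
0 0 0 0 0 0
0 0 0 0 0 0' | python3 inch.py| grep -E "pos|rot|ft"; echo '0 0 0.024 0 0 0
0 0 0.02 0 0 0
0 0 0 0 0 0.02
0 0 0 0 0 0' | python3 inch.py| grep -E "pos|rot|ft"; for i in 1 2 3 ; do echo '0 0 0 0 0 0.02
0 0 0 0 0 0.02
0 0 0 0 0 0' | python3 inch.py | grep -E "pos|rot|ft"; done
```

```text
position: [640.7, 170.6, 98.8]
ee_rot: [-3.141, -0.0, 1.435]
ft_force: [0.4, -0.6, -1.0]
position: [640.7, 170.2, 96.7]
ee_rot: [-3.141, 0.0, 1.416]
ft_force: [0.1, -0.3, -1.3]
position: [640.6, 170.2, 96.8]
ee_rot: [-3.141, 0.0, 1.376]
ft_force: [-1.0, -1.3, -1.5]
position: [640.6, 170.1, 96.8]
ee_rot: [-3.141, 0.0, 1.336]
ft_force: [-0.6, -1.0, -2.0]
position: [640.6, 170.1, 96.8]
ee_rot: [-3.141, 0.0, 1.296]
ft_force: [-1.1, -2.1, -1.9]
```

It's free below the face now, so I'm going back to 1.40 and lowering gently.

In the tool's units: 1.5 mm is 0.03.

```bash
echo '0 0 0 0 0 -0.05
0 0 0 0 0 -0.05
0 0 0.03 0 0 0
0 0 0.03 0 0 0
0 0 0 0 0 0
0 0 0 0 0 0' | python3 inch.py| grep -E "pos|rot|ft"
```

```text
position: [640.9, 170.4, 93.8]
ee_rot: [3.142, 0.0, 1.397]
ft_force: [0.9, -2.0, -1.5]
```

Now it's in the slot, and I'm lowering to the floor (about 89.5).

```bash
echo '0 0 0.03 0 0 0
0 0 0.03 0 0 0
0 0 0.02 0 0 0
0 0 0 0 0 0
0 0 0 0 0 0' | python3 inch.py| grep -E "pos|rot|ft"
```

```text
position: [640.8, 170.4, 90.0]
ee_rot: [-3.141, -0.0, 1.397]
ft_force: [-0.4, -1.0, 2.0]
```

```bash
echo '0 0 0 0 0 0.12
0 0 0 0 0 0.12
0 0 0 0 0 0.12
0 0 0 0 0 0.12
0 0 0 0 0 0.12
0 0 0 0 0 0.12
0 0 0 0 0 0' | python3 inch.py - 100| grep -E "pos|rot|ft"; python3 -c "
from h import *
print(manip.get_state()['torque'])"; echo '0 0 0 0 0 0.12
0 0 0 0 0 0.12
0 0 0 0 0 0.12
0 0 0 0 0 0.12
0 0 0 0 0 0.08
0 0 0 0 0 0' | python3 inch.py | grep -E "pos|rot|ft"; python3 -c "
from h import *
print(manip.get_state()['torque'])"
```

```text
position: [640.0, 169.9, 90.1]
ee_rot: [-3.141, 0.002, 0.673]
ft_force: [-5.7, -1.5, 6.8]
[-0.50283993  1.46248929  0.01634064]
position: [639.9, 170.4, 90.0]
ee_rot: [-3.141, 0.002, 0.114]
ft_force: [-6.0, -0.3, 7.4]
[-0.25085139  1.55970579  0.05800539]
```

```bash
for i in 1 2; do echo '0 0 0 0 0 0.05
0 0 0 0 0 0.03
0 0 0 0 0 0' | python3 inch.py | grep -E "rot|ft"; python3 -c "
from h import *
print(manip.get_state()['torque'])"; done
```

```text
ee_rot: [-3.141, 0.002, 0.036]
ft_force: [-6.1, -0.2, 6.5]
[-0.1360874   1.55433282  0.09970473]
ee_rot: [-3.141, 0.002, -0.043]
ft_force: [-6.0, -0.9, 5.8]
[-0.15276681  1.54825599  0.15616131]
```

```bash
for i in 1; do echo '0 0 0 0 0 0.05
0 0 0 0 0 0.03
0 0 0 0 0 0
0 0 0 0 0 0' | python3 inch.py | grep -E "rot|ft"; python3 -c "
from h import *
s=manip.get_state();print(s['torque'],s['gripper_width'],s['q'].round(2))
a=manip.capture('scene'); b=manip.capture('wrist'); cv2.imwrite('pics/f1.png',np.hstack([cv2.resize(a[150:260,300:420],None,fx=3.3,fy=3.3,interpolation=2)[:360],cv2.resize(b,(400,300))[:,:400] if 0 else cv2.copyMakeBorder(cv2.resize(b,(400,300)),0,60,0,0,0)[:360]]))"; done
```

```text
ee_rot: [-3.141, 0.002, -0.122]
ft_force: [-5.9, -0.3, 6.7]
[-0.06687082  1.65949428  0.4601152 ] 38.04828048297122 [-1.15  0.92  1.35  1.63 -0.92  1.36 -1.36]
```

View pics/f1.png

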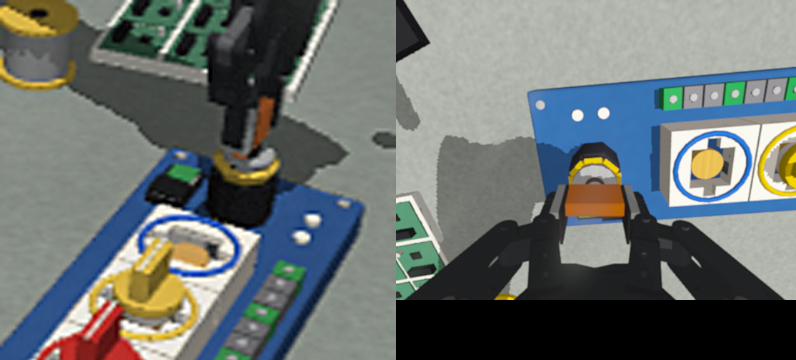

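The flag window is now green (left crop at 185,173), and the torque rose to 0.46 N m, so the drive is at the stop. I'm easing back into the blade play and lifting.

In the tool's units: -3 mm is -0.06, -2 mm is -0.04.

```bash
echo '0 0 0 0 0 -0.06
0 0 0 0 0 -0.06
0 0 0 0 0 -0.07
0 0 0 0 0 0
0 0 -0.04 0 0 0
0 0 -0.06 0 0 0
0 0 -0.06 0 0 0
0 0 0 0 0 0' | python3 inch.py| grep -E "pos|rot|ft"; echo '0 0 -0.12 0 0 0
0 0 -0.2 0 0 0
0 0 -0.4 0 0 0
0 0 -0.6 0 0 0
0 0 -0.6 0 0 0
0 0 0 0 0 0' | python3 inch.py| grep -E "pos|rot|ft"; python3 -c "
from h import *
s=manip.get_state();print(s['torque'],s['gripper_width'],s['q'].round(2))
a=manip.capture('scene'); cv2.imwrite('pics/f2.png',cv2.resize(a[150:260,300:420],None,fx=3.3,fy=3.3,interpolation=2))
print('green px in window', int((mask(a,'green')[192:215,342:362]>0).sum()))"
```

```text
position: [641.6, 170.5, 98.6]
ee_rot: [-3.142, -0.002, 0.067]
ft_force: [0.6, 0.2, -1.4]
position: [643.0, 169.3, 200.3]
ee_rot: [-3.14, -0.007, 0.066]
ft_force: [0.6, -0.1, -0.8]
[-0.02643466 -0.00788078  0.01830789] 37.93432686300343 [-1.15  0.75  1.35  1.51 -0.74  1.46 -1.29]
green px in window 37
```

View pics/f2.png

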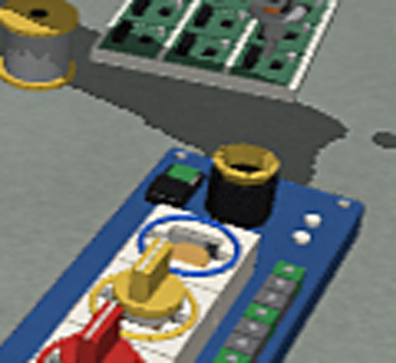

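The flag stays green at (185,173) with the key out. Now the key goes back to its block.

```bash
echo '-0.32 0.92 0 0 0 0
-0.32 0.92 0 0 0 0
-0.32 0.92 0 0 0 0
-0.32 0.92 0 0 0 0
-0.32 0.92 0 0 0 0
-0.32 0.92 0 0 0 0
0 0 0 0 0 0' | python3 inch.py | grep -E "pos|rot";echo '-0.32 0.92 0 0 0 0
-0.32 0.92 0 0 0 0
-0.32 0.92 0 0 0 0
-0.32 0.92 0 0 0 0
0 0 0 0 0 0' | python3 inch.py| grep -E "pos|rot"; echo '0 0 0 0 0 -0.143
0 0 0 0 0 -0.143
0 0 0 0 0 -0.143
0 0 0 0 0 -0.143
0 0 0 0 0 -0.143
0 0 0 0 0 -0.143
0 0 0 0 0 -0.143
0 0 0 0 0 -0.143' | python3 inch.py| grep -E "pos|rot"; echo '0 0 0 0 0 -0.143
0 0 0 0 0 -0.143
0 0 0 0 0 -0.143
0 0 0 0 0 -0.143
0 0 0 0 0 -0.143
0 0 0 0 0 -0.143
0 0 0 0 0 -0.143
0 0 0 0 0 -0.143' | python3 inch.py| grep -E "pos|rot"; echo '0 0 0 0 0 0
0 0 0 0 0 0' | python3 inch.py ; python3 - <<'E'
from h import *
s=manip.get_state(); print(s['q'].round(2)); go(501.2,-357,90,2.357)
E
```

```text
position: [560.3, -119.5, 195.0]
ee_rot: [3.141, -0.001, 0.056]
position: [506.9, -307.9, 195.0]
ee_rot: [3.138, 0.0, 0.054]
position: [512.0, -299.1, 194.0]
ee_rot: [-3.141, 0.0, 1.217]
position: [511.9, -299.2, 193.9]
ee_rot: [-3.141, -0.0, 2.361]
time: 54.7
position: [512.0, -299.3, 193.9]
ee_rot: [-3.142, -0.0, 2.351]
ft_force: [-0.3, 0.2, -1.1]
gripper_width: 37.6
grip_force: 100.7
[-0.18  0.29  0.77  1.69 -0.21  1.25  1.42]
tool shift [-33.5 -48.2 103.9] rot [-0.    -0.    -0.006] dist 119.4
```

In the tool's units: 35 mm is 0.7, -24 mm is -0.48.

```bash
echo '-0.34 -0.48 0 0 0 0
-0.33 -0.48 0.2 0 0 -0.006
0 0 0.7 0 0 0
0 0 0.7 0 0 0
0 0 0 0 0 0
0 0 0 0 0 0' | python3 inch.py | grep -E "pos|rot"; python3 - <<'E'
from h import *
go(501.2,-357,90,2.357)
E
```

```text
position: [501.7, -356.9, 114.4]
ee_rot: [-3.141, -0.001, 2.359]
tool shift [ 0.3 -0.4 24.4] rot [-0.001 -0.001  0.002] dist 24.4
```

In the tool's units: 15 mm is 0.3, 10 mm is 0.2.

```bash
echo '0.006 -0.008 0.3 0 0 0
0 0 0.3 0 0 0
0 0 0.2 0 0 0
0 0 0.16 0 0 0
0 0 0.16 0 0 0
0 0 0.1 0 0 0
0 0 0 0 0 0
0 0 0 0 0 0' | python3 inch.py | grep -E "pos|rot|ft"; echo '0 0 0.06 0 0 0
0 0 0.04 0 0 0
0 0 0.02 0 0 0
0 0 0 0 0 0' | python3 inch.py | grep -E "pos|rot|ft"
```

```text
position: [501.3, -357.3, 53.1]
ee_rot: [-3.141, 0.0, 2.361]
ft_force: [0.2, -0.3, -1.7]
position: [501.5, -357.2, 48.1]
ee_rot: [3.141, 0.0, 2.361]
ft_force: [-3.4, 2.9, 10.7]
```

Flange contact at z 48, where it was picked up. Opening and backing off.

In the tool's units: -40 mm is -0.8, -35 mm is -0.7.

```bash
echo '0 0 -0.016 0 0 0
0 0 0 0 0 0
0 0 0 0 0 0
0 0 0 0 0 0
0 0 -0.4 0 0 0
0 0 -0.7 0 0 0
0 0 -0.8 0 0 0
0 0 -0.8 0 0 0' | python3 inch.py 70 ; echo '0 0 0 0 0 0
0 0 0 0 0 0
0 0 0 0 0 0' | python3 inch.py >/dev/null; python3 - <<'E'
from h import *
im,C=look('k3'); keytop(im,C,proj(C,(501,-357,72)),72)
a=manip.capture('scene'); cv2.imwrite("pics/end.png",np.hstack([cv2.resize(im[130:290,180:380],None,fx=1.9,fy=1.9),cv2.resize(a[170:330,230:430],None,fx=1.9,fy=1.9)]))
E
```

```text
time: 57.3
position: [500.9, -357.0, 184.0]
ee_rot: [-3.141, -0.001, 2.361]
ft_force: [0.8, -0.1, 1.2]
gripper_width: 70.1
grip_force: 0.0
key px [277.5 206. ] [10. 45.] centre [ 500.4 -355.2   72. ] len 39.2 yaw 0.791 tool 2.361 rel [  1.    0.7 109.4]
```

View pics/end.png

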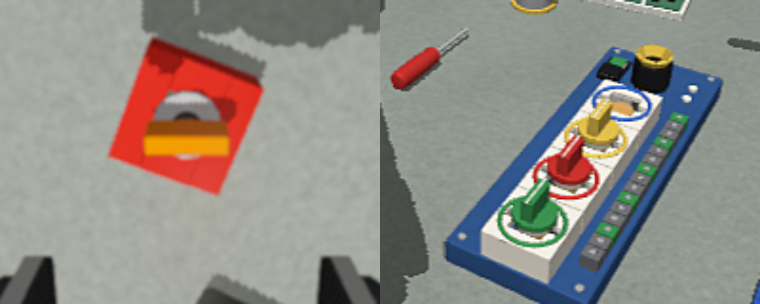

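The key is fully down, its grip top matching the starting view. All three carriers are locked and the flag is green.

```bash
python3 -c "
from bench import manip
print(manip.finish_job())"
```

```text
the job is handed in; nothing more can be done
None
```

The job is handed in, with no verdict returned yet: the red, green and yellow carriers are locked in their holders (there was no blue carrier on the bench), the supply is on with the green flag out, and the key is back fully down in its block, at about 57 s of the 210 s allowed.

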